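# Put the laser level away in its dust-tight case

## Task

Put the laser level gently back into its long pocket in the open case, all the way down, then close the lid and press it down on its rubber seal until the front latch snaps over and holds it shut. Press firmly but do not force the lid (never more than 30 N), and leave the other things where they are.

Things in the scene. Friction and masses are not known exactly. Their poses are not given: they have to be found in the camera images.
- level_mid (a point): centre of the laser level, a plain black box 46 mm wide (its x axis) x 90 mm long (y) x 60 mm high (z up), grey band, small window at one end, 0.4 to 0.6 kg; it stands on the table, its underside 30 mm below this point. The longest of the three boxy things right of the case. Grip its 46 mm width, 40 to 50 mm above its underside, so that the fingers clear the pocket's rim.
- pocket (a point): centre of the floor of the long pocket in the case's grey insert, 20 mm above the table; axes as the case's: x towards the hinge (away from the robot), y along the case, z up. The pocket is 52 mm (x) x 96 mm (y) and 20 mm deep, with a 3 mm chamfer round its mouth. It takes the level upright with its length along y, either way round.
- case: grey instrument case, fixed on the bench, 170 mm (x) x 260 mm (y), walls up to 62 mm; origin at the centre of its underside, x towards the hinge, z up. The insert's top is 40 mm above the table. The long pocket's centre is at x = -6, y = +42 mm, a smaller pocket at x = -6, y = -66 mm. Hinge at x = +85 mm, 70 mm up; latch at the middle of the front, x = -85 mm.
- hinge (a point): middle of the lid's hinge axis, fixed on the case, axes as the case's (the hinge runs along y), 70 mm above the table. A tall springy black rubber seal lines the case's rim; the lid comes down on it. With the lid open it stands up to 86 mm above the table at the front.
- lid_pad (a point): centre of the rubber pressing pad (30 x 60 mm) on the lid's outer face near its free edge; moves with the lid. Shut, it is 145 mm from the hinge towards the robot and 39 mm above the hinge. The lid is a shell 170 x 260 mm, 0.3 kg; its flat outer face is 36 mm off the hinge axis, its free edge 170 mm from it; a steel lip sticks out 10 mm beyond that edge.
- lid (a joint): opening angle of the lid, rad: near 0 shut, grows as it opens up and away from the robot; it begins about upright (1.45 to 1.6; swing ends at 1.75). A stiff hinge (0.3 N m) keeps it where it is left. Below 0.10 it meets the seal, which pushes it back up to 0.10 unless latched. The latch's height differs from time to time by 10 mm, so it catches anywhere from 0.00 to 0.07.
- hook (a joint): swing of the steel spring hook at the middle of the case's front, rad: 0 at rest, upright (when latched, over the lid's lip); the lip pushes it outwards to about 0.15 on its way past and it springs back (still leaning out: not caught yet). Pressing at the pad takes 8 to 18 N to latch, rising on the way; 1.5 mm below the catching height the lid meets hard stops, where force climbs steeply. The hook's top is 100 to 110 mm up.
- target: small white target block, 52 x 42 x 30 mm, already lying in the case's smaller pocket; origin at its underside; not to be moved
- sander: sanding block, wood on black rubber, 50 x 64 x 38 mm; origin at its underside; not to be moved
- tape_measure: tape measure with rounded black housing, 36 x 64 x 46 mm; origin at its underside; not to be moved
- roll_a: roll of masking tape, 100 mm across, 36 mm high; origin at its underside; not to be moved
- roll_b: smaller roll of masking tape, 90 mm across, 25 mm high; origin at its underside; not to be moved
- filler_jar: white screw-top jar, 80 mm across, 90 mm high; origin at its underside; not to be moved
Mind the look-alikes: they are no part of the job. What is shaped like the part that bears level_mid but orange or pink is not meant.

How it is judged:
On the way, in this order (a step that is already met when the one before it is completed fails the run):
1. the level stands all the way down in its long pocket (z of level_mid in the frame of pocket below 0.034 m and horizontal distance between level_mid and pocket below 0.008 m and angle between the y axis of level_mid and the y axis of pocket, either way round below 0.12 rad and angle between level_mid's own z axis and vertical below 0.08 rad), for 0.2 s.
2. the lid is pressed down and the latch has caught (all of step 1 and value of joint lid below 0.08 rad and value of joint hook below 0.06 rad), for 0.2 s.
At the end, for the whole second after the job is handed in: The level stands upright in the long pocket (within 4 mm of its floor, 8 mm of its centre and 0.12 rad of its line, either way round) and the lid is held shut by the latch with nothing pressing on it (lid below 0.080 rad, hook back within 0.06 rad of rest), all at rest (all of step 2 and linear speed of level below 0.02 m/s and velocity of joint lid below 0.05 rad/s); the robot touches nothing.
It fails at once if the robot presses on the lid with more than 30 N (contact force between any of the fingers, the arm and lid above 30 N).
It fails at once if the level is dropped or rammed into the case (more than 60 N) (contact force between level and case above 60 N).
It fails at once if another thing is moved by more than 30 mm (distance of any of target, sander, tape_measure, roll_a, roll_b, filler_jar from where it was at the start of the episode above 0.03 m).
It also fails if it takes over 72 s, if anything falls off the work surface, if the arm or the gripper's body presses on something with over 40 N, if the wrist force passes 120 N, or if a joint passes its speed limit or range.

## Robot

A 7-joint arm with a two-finger parallel gripper is mounted at the origin on the work surface. World frame = base frame: x ahead of the robot, y to its left, z up, the work surface at z = 0. Lengths are in m, angles in rad, forces in N, time in s.
With the tool pointing down it reaches from about 0.425 to 0.875 m from the base axis. Payload 4.7 kg.
Tool frame: the origin (TCP) lies on the centre line of the jaws, within the pads' length; the fingertips stand 22 mm ahead of it and the grasp point (between the pads) lies 3 mm ahead of it; z points along the fingers, y is the direction in which the jaws open and shut (so a half turn about z gives the same grasp; the last joint's range is limited). The gripper opens to 87 mm and grips with 3 to 60 N. Pads are 19 mm wide; open, the fingers measure 117 mm over their backs; the gripper's body (75 mm by 190 mm) begins 51 mm behind the grasp point.
Start: joints at [1.214, 0.321, -0.07, 1.45, 0.023, 1.371, -0.057], TCP at [0.236, -0.606, 0.245] pointing down, gripper open.
Joint ranges: [-2.86, 2.86], [-0.3, 2.09], [-1.38, 1.24], [0.06, 2.45], [-1.56, 4.7], [0.09, 2.05], [-2.69, 2.69]. Speed limits (rad/s): [2.57, 2.57, 3.14, 3.14, 3.14, 3.14, 3.14].

## Interface

Orientations are given as a rotation vector (axis times angle).
In Python, from bench import ctrl, imaging, close_job, finder gives the robot as it stands. The module is installed in compiled form; this text tells all that it offers.
- The arm moves only by the shell command python3 -m jog 'ROWS' [FORCE]. ROWS is JSON, a list that holds one entry, the list of rows, each a list of 7 numbers: the shift along the tool's x, y, z in cm, then the turn, a rotation vector about the tool's x, y, z in degrees, then the finger opening in cm, from 0 to 8.7. In form: [[[dx, dy, dz, ax, ay, az, claw], ...]]. A call has 1 to 12 rows; each row shifts and turns the commanded pose from where the row before left it, along the tool's axes as they then stand; what a row does not reach is not made up. A row lasts 1/10 s, in which the tool goes at most 50 mm and 8.59 degrees, less where a joint would pass 70% of its speed; a pose out of reach is approached as far as the arm can. A call is refused whole if a number of a shift passes 5 or a number of a turn 8.59, either way. A call with a gripper value outside its range is refused whole. The fingers move at their own pace and stop on an object; FORCE is the grip in N (left out, the last holds). Time passes only in rows, so rows that do not move let the fingers close. It gives the time, the measured TCP pose, the force and the opening at its end, in the units of the state.
- ctrl.get_state(): the state, without advancing time (a new reading comes with each control period).
- imaging.get_image(name): name is "side" or "top"; returns a dict with "frame" (480x640x3 uint8, red, green, blue), "intrinsics" (3x3 intrinsics, pixels), "pose" (4x4, takes a point from camera to world coordinates). Camera axes: x right, y down, z forward; pixel columns grow to the right and rows downward; lengths in m; the calibration is good to about 2 mm. A picture is of the moment at which its call begins. There is no depth.
- close_job(): hands the job in, once; it reports no verdict.
Trained networks look in the newest picture that a camera, given by its name, has taken for a name from the list of things; names that differ only in an ending like _2 or _b are one class to them, and where a whole thing is asked for, a point or a joint stands for the part that bears it (a point fixed in the world has none). Each returns a list of dicts, best first, with "conf" (0 to 1); they miss things now and then, are a little off and sometimes report something else, mostly with a low value. They report only what shows in the picture. A call takes as long as a camera call. They do not tell look-alikes from the thing itself.
- finder.trace(label, camera): "region" (480x640 bool, what is visible of it) and "point" ([row, column] as shares, 0 to 1, of the picture: columns of its width, rows of its height, amid what is visible of it).
- finder.spot_point(label, camera): "point" ([row, column] as shares, 0 to 1, of the picture: columns of its width, rows of its height: a listed point, or the origin of a listed thing).
The state is a dict: "time": time; "joint_positions": joint angles; "qd": joint speeds; "joint_torque": joint torques, N m; "position": TCP position; "tool_rot": TCP orientation; "ft_force": force on the tool from outside, world axes, zero at the start; "torque": the same for the moment, N m; "grip_width": opening from 0.0 (shut) to 1.0 (fully open).
Only numpy, scipy, OpenCV 4.12 (cv2) and the standard library are available. Lean on these libraries where they do the work, as an engineer would, in place of code of your own. Each camera call takes 0.05 s, during which the arm holds its last target. There are 200 camera calls.

## Working session

There is one attempt and no reset: what is moved stays moved. The work goes in short steps, Python scripts to look and compute and a shell command to move; the robot and the scene stay as the last step left them, time stands still between calls to the robot, and variables do not carry over. Pictures are saved under pics/ and viewed, about 8 in all and at most 12, crops included, and the job is handed in when it is done.

```bash
mkdir -p pics
cat > h.py <<'E'
import numpy as np, cv2
from bench import ctrl, imaging, close_job, finder
from scipy.spatial.transform import Rotation as R
cam={}
def shot(n):
    cam[n]=imaging.get_image(n); return cam[n]
def ray(n,rc):
    c=cam[n]; u,v=rc[1]*640,rc[0]*480
    d=c["pose"][:3,:3]@np.linalg.inv(c["intrinsics"])@[u,v,1]; return c["pose"][:3,3],d
def onz(n,rc,z):
    o,d=ray(n,rc); return o+d*(z-o[2])/d[2]
def tri(a,b):
    A=[];B=[]
    for n,p in (("side",a),("top",b)):
        o,d=ray(n,p); d=d/np.linalg.norm(d); P=np.eye(3)-np.outer(d,d); A.append(P);B.append(P@o)
    x=np.linalg.solve(sum(A),sum(B)); return x
def proj(n,p):
    c=cam[n]; q=c["pose"][:3,:3].T@(np.array(p)-c["pose"][:3,3]); q=c["intrinsics"]@q; return q[:2]/q[2]
def save(n,f): cv2.imwrite("pics/"+f,cam[n]["frame"][:,:,::-1])
E
python3 - <<'E'
from h import *
np.set_printoptions(precision=4,suppress=True)
for n in("side","top"): shot(n); save(n,n+"1.png"); print(n,cam[n]["pose"][:3,3],cam[n]["intrinsics"][0,0])
z=dict(level_mid=.03,pocket=.02,case=0,hinge=.07,lid_pad=None,target=.02,sander=0,tape_measure=0,roll_a=0,roll_b=0,filler_jar=0)
for k in z:
    r={n:finder.spot_point(k,n) for n in cam}
    for n in cam:
        for d in r[n][:3]: print(k,n,round(d["conf"],2),np.array(d["point"])*[480,640], onz(n,d["point"],z[k]) if z[k] is not None else "")
    if r["side"] and r["top"]: print("  tri",tri(r["side"][0]["point"],r["top"][0]["point"]))
print(ctrl.get_state())
E
```

```text
side [-0.6419 -0.6283  0.9792] 572.2768168397938
top [ 0.255  -0.0142  1.0745] 470.2827809501381
level_mid side 0.97 [331.2   488.704] [ 0.4396 -0.4897  0.03  ]
level_mid side 0.88 [291.6   472.384] [ 0.5662 -0.4107  0.03  ]
level_mid side 0.79 [316.8  431.68] [ 0.4199 -0.3526  0.03  ]
level_mid top 0.98 [244.512 533.376] [ 0.4573 -0.4817  0.03  ]
level_mid top 0.97 [201.888 499.2  ] [ 0.5616 -0.4174  0.03  ]
level_mid top 0.82 [311.52  510.528] [ 0.3101 -0.4098  0.03  ]
  tri [ 0.4599 -0.4881  0.0132]
pocket side 0.7 [249.984 305.984] [0.5224 0.069  0.02  ]
pocket top 0.78 [229.488 287.68 ] [0.5222 0.075  0.02  ]
  tri [0.5243 0.0731 0.0171]
case side 0.81 [260.592 317.376] [0.5175 0.0281 0.    ]
case top 0.71 [228.096 308.096] [0.5283 0.0285 0.    ]
  tri [ 0.5286  0.0311 -0.0077]
hinge side 0.76 [228.912 331.008] [0.5895 0.0239 0.07  ]
hinge side 0.64 [298.896 392.384] [ 0.389  -0.2572  0.07  ]
hinge top 0.95 [185.712 304.704] [0.6091 0.0297 0.07  ]
  tri [0.6127 0.0328 0.0546]
lid_pad side 0.78 [179.616 342.592] 
lid_pad top 0.77 [139.824 303.616] 
  tri [0.659  0.0244 0.1998]
ta
[... 628 characters left out ...]
84 143.488] [0.5878 0.4181 0.    ]
filler_jar side 0.46 [215.904 250.688] [ 0.6213  0.3354 -0.    ]
filler_jar top 0.87 [193.488 181.184] [0.6287 0.3295 0.    ]
  tri [ 0.6271  0.3342 -0.0028]
{'time': 1.2, 'joint_positions': array([ 1.2141,  0.321 , -0.0701,  1.4505,  0.0226,  1.3708, -0.0569]), 'qd': array([-0.0016, -0.0006,  0.0022, -0.0011,  0.0004, -0.0005, -0.0008]), 'joint_torque': array([ -0.0008, -49.1118,  -0.4032, -31.2768,  -0.0635,   0.0337,
         0.    ]), 'position': array([ 0.2355, -0.6058,  0.2446]), 'tool_rot': array([ 3.0877,  0.5792, -0.0001]), 'ft_force': array([ 0.0733, -0.6372, -0.4082]), 'torque': array([-0.0089,  0.0064,  0.0292]), 'grip_width': 1.002319189338019}
```

View pics/top1.png

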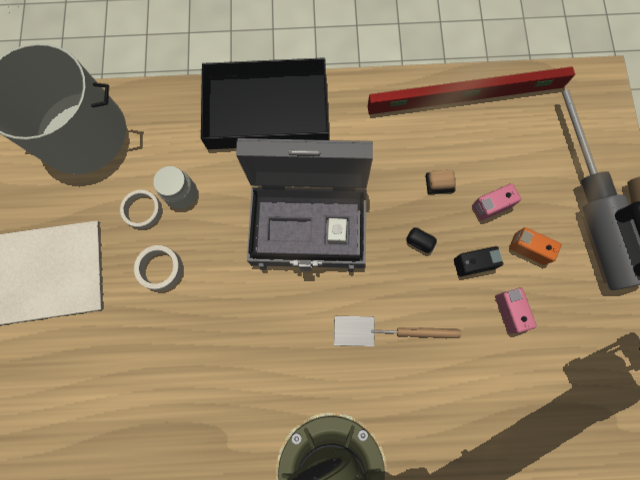

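View pics/side1.png

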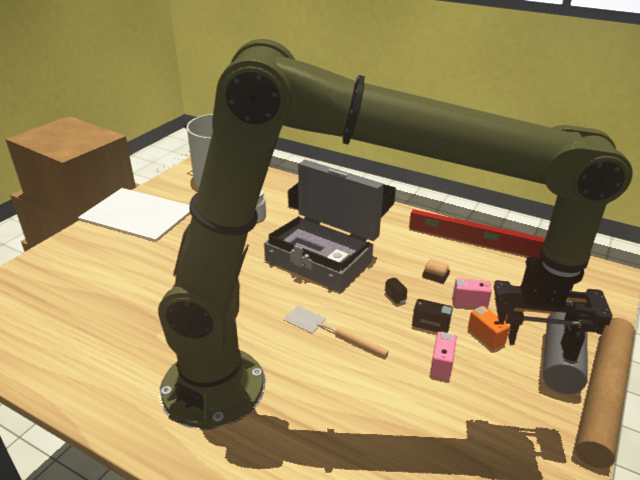

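Top view: the black level is at about row 262, col 478, with the pink and orange decoys around it. The pocket is at about (229, 288) and the lid stands upright. Next I fit the level's silhouette and zoom in on the case.

```bash
cat >> h.py <<'E'
from scipy.optimize import minimize
def boxpts(p,size):
    x,y,yaw,zc=p; s=np.array(size)/2
    c=np.array([[i,j,k] for i in(-1,1) for j in(-1,1) for k in(-1,1)])*s
    return c@R.from_euler("z",yaw).as_matrix().T+[x,y,zc]
def fitbox(masks,size,zc,x0):
    def cost(p,):
        t=0
        for n,m in masks.items():
            q=np.array([proj(n,c) for c in boxpts([*p,zc],size)])
            h=cv2.convexHull((q*4).astype(np.float32)).astype(np.int32)
            im=np.zeros((1920,2560),np.uint8); cv2.fillConvexPoly(im,h,1)
            f=cv2.resize(im,(640,480),interpolation=cv2.INTER_AREA*1) if 0 else im.reshape(480,4,640,4).mean((1,3))
            t+=np.abs(f-m).sum()/m.sum()
        return t
    best=None
    for yaw in x0[2]:
        r=minimize(cost,[x0[0],x0[1],yaw],method="Nelder-Mead",options=dict(initial_simplex=[[x0[0],x0[1],yaw],[x0[0]+.01,x0[1],yaw],[x0[0],x0[1]+.01,yaw],[x0[0],x0[1],yaw+.2]],maxiter=80))
        if best is None or r.fun<best.fun: best=r
    return best.x,best.fun
E
python3 - <<'E'
from h import *
np.set_printoptions(precision=4,suppress=True)
M={}
for n,pt in(("side",(317,432)),("top",(262,478))):
    shot(n)
    for d in finder.trace("level_mid",n):
        if d["region"][pt]: M[n]=d["region"].astype(float); print(n,d["conf"],M[n].sum(),np.array(d["point"])*[480,640]);break
print({n:fitbox({n:M[n]},(.046,.09,.06),.03,(.42,-.355,[1.2,1.6,2.])) for n in M})
print(fitbox(M,(.046,.09,.06),.03,(.42,-.355,[1.2,1.6,2.])))
for d in finder.spot_point("level_mid","top"): print(d["conf"],np.array(d["point"])*[480,640],onz("top",d["point"],.03))
f=cam["top"]["frame"][130:280,230:380]
cv2.imwrite("pics/c2.png",cv2.resize(f,(600,600),interpolation=cv2.INTER_CUBIC)[:,:,::-1])
# predicted case
for x,y,yaw in [(.5285,.031,0)]:
    for l,p in dict(FL=(-.085,.13,.062),FR=(-.085,-.13,.062),pk=(-.006,.042,.04),p1=(.02,.09,.04),p2=(-.032,-.006,.04),H=(.085,0,.07)).items():
        print(l,(proj("top",[x+p[0],y+p[1],p[2]])-[230,130])*4)
E
```

```text
side 0.63 1036.0 [316.176 432.704]
top 0.85 1078.0 [260.688 478.208]
{'side': (array([ 0.421 , -0.3529,  0.2222]), np.float64(0.1241554054054054)), 'top': (array([ 0.4245, -0.3512,  3.2942]), np.float64(0.060470779220779224))}
(array([ 0.4246, -0.3517,  0.1645]), np.float64(0.20587345810560098))
0.94 [200.304 494.976] [ 0.5659 -0.4082  0.03  ]
0.83 [307.392 515.584] [ 0.3185 -0.4221  0.03  ]
0.8 [259.824 479.296] [ 0.4282 -0.3551  0.03  ]
0.58 [193.92  182.208] [0.6171 0.3175 0.03  ]
FL [ 70.2112 526.4244]
FR [545.3919 503.6761]
pk [230.9533 388.6814]
p1 [145.5833 348.5271]
p2 [317.2087 429.2522]
H [296.198  215.5349]
```

View pics/c2.png

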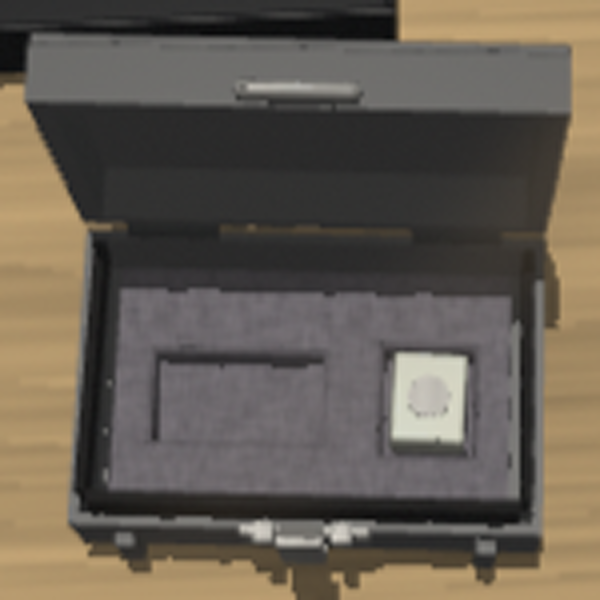

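Run:
```python
from h import *
from scipy.optimize import least_squares
np.set_printoptions(precision=4,suppress=True)
shot("top");shot("side")
obs=[((240,396.5),(-.006,.042,.04),2),((429,402),(-.006,-.066,.04),2),((70,523),(-.085,.13,.062),1),((543,535),(-.085,-.13,.062),1)]
def W(p,c): return R.from_euler("z",p[2]).apply(c)+[p[0],p[1],0]
def f(p): return np.concatenate([w*((proj("top",W(p,c))-[230,130])*4-o) for o,c,w in obs])
r=least_squares(f,[.525,.03,-.05],x_scale=[.1,.1,.1]); p=r.x
print(p,f(p).reshape(-1,2)); print("pocket",W(p,(-.006,.042,.02)),"hinge",W(p,(.085,0,.07)))
for n in cam:
  for k,c in dict(pocket=(-.006,.042,.02),hinge=(.085,0,.07),case=(0,0,0)).items(): print(n,k,proj(n,W(p,c)),[np.array(d["point"])[::-1]*[640,480] for d in finder.spot_point(k,n)[:1]])
# go-to numbers for grasp
s=ctrl.get_state();T=R.from_rotvec(s["tool_rot"]);print(T.as_matrix())
```

```text
[ 0.5204  0.026  -0.0757] [[-1.2964  0.3244]
 [ 1.6392 -0.7382]
 [-1.817  -0.0477]
 [ 1.1481  0.6783]]
pocket [0.5176 0.0684 0.02  ] hinge [0.6052 0.0196 0.07  ]
top pocket [290.592  231.2636] [array([287.104, 232.896])]
top hinge [309.2417 187.1596] [array([305.6 , 189.12])]
top case [309.2709 231.2752] [array([309.312, 228.384])]
side pocket [305.328  250.8829] [array([309.504, 249.696])]
side hinge [334.8599 226.7738] [array([332.48, 228.48])]
side case [318.4742 260.2922] [array([317.888, 265.488])]
[[ 0.932   0.3624 -0.    ]
 [ 0.3624 -0.932  -0.0001]
 [-0.0001  0.0001 -1.    ]]
```

Everything agrees to within pixels: level at (0.425, -0.352) with yaw 0.16, pocket at (0.518, 0.068) with yaw -0.076. I'll approach the level now.

```bash
python3 -m jog '[[[2.98,-1.87,0,0,0,0,8.7],[2.98,-1.87,0,0,0,0,8.7],[2.98,-1.87,0,0,0,0,8.7],[2.98,-1.87,0,0,0,0,8.7],[2.98,-1.87,0,0,0,0,8.7],[2.98,-1.87,0,0,0,0,8.7],[2.98,-1.87,0,0,0,0,8.7],[2.98,-1.87,0,0,0,0,8.7],[2.98,-1.87,0,0,0,0,8.7]]]'
python3 -m jog '[[[0,0,0,0,0,-7.82,8.7],[0,0,0,0,0,-7.82,8.7],[0,0,0,0,0,-7.82,8.7],[0,0,0,0,0,-7.82,8.7],[0,0,0,0,0,-7.82,8.7],[0,0,0,0,0,-7.82,8.7],[0,0,0,0,0,-7.82,8.7],[0,0,0,0,0,-7.82,8.7],[0,0,0,0,0,-7.82,8.7],[0,0,0,0,0,-7.82,8.7],[0,0,0,0,0,0,8.7]]]'
cat >> h.py <<'E'
def W(p,c): return R.from_euler("z",p[2]).apply(c)+[p[0],p[1],0]
CASE=[.5204,.026,-.0757]
def goto(x,y,z,yaw):
    s=ctrl.get_state(); T=R.from_rotvec(s["tool_rot"]).as_matrix()
    d=T.T@(np.array([x,y,z])-s["position"]); a=np.arctan2(T[1,1],T[0,1])
    tilt=np.cross(T[:,2],[0,0,-1]); print("t",s["time"],"pos",s["position"].round(4),"yaw",a.round(4),"shift cm",(d*100).round(2),"az deg",-np.degrees(yaw-a).round(2),"tilt corr deg(tool)",np.degrees(T.T@tilt).round(2),"F",s["ft_force"].round(1),"grip",round(s["grip_width"]*8.7,2))
E
python3 -c "
from h import *
goto(.4246,-.3517,.051,.1645)
# lid angle from crop corners
shot('top')
for px,l in (((28,103),(.17,0)),((570,112),(.17,0)),((28,36),(.17,.036)),((570,45),(.17,.036))):
    y=.13 if px[0]<100 else -.13
    best=min(np.arange(1.3,1.8,.005),key=lambda t:np.linalg.norm((proj('top',W(CASE,(.085-l[0]*np.cos(t)+l[1]*np.sin(t),y,.07+l[0]*np.sin(t)+l[1]*np.cos(t))) )-[230,130])*4-px))
    print(px,best)
"
```

```text
time: 2.75
position: [0.4252, -0.3506, 0.2448]
tool_rot: [3.087, 0.579, 0.0]
ft_force: [0.3, -0.0, 0.1]
grip_width: 1.002
time: 3.85
position: [0.4245, -0.3518, 0.2446]
tool_rot: [2.031, 2.397, -0.0]
ft_force: [0.2, 0.2, -0.8]
grip_width: 1.001
t 3.85 pos [ 0.4245 -0.3518  0.2446] yaw 0.1652 shift cm [2.000e-02 1.000e-02 1.936e+01] az deg 0.04 tilt corr deg(tool) [0.   0.01 0.  ] F [ 0.2  0.2 -0.8] grip 8.71
(28, 103) 1.5749999999999942
(570, 112) 1.584999999999994
(28, 36) 1.5599999999999945
(570, 45) 1.5749999999999942
```

```bash
python3 -m jog '[[[0,0,3.5,0,0,0,8.7],[0,0,3.5,0,0,0,8.7],[0,0,3.5,0,0,0,8.7],[0,0,3.5,0,0,0,8.7],[0,0,2.5,0,0,0,8.7],[0,0,1.8,0,0,0,8.7],[0,0,1.06,0,0,0,8.7],[0,0,0,0,0,0,8.7]]]'
python3 -m jog '[[[0,0,0,0,0,0,4],[0,0,0,0,0,0,4],[0,0,0,0,0,0,4],[0,0,0,0,0,0,4],[0,0,0,0,0,0,4],[0,0,0,0,0,0,4],[0,0,0,0,0,0,4],[0,0,0,0,0,0,4],[0,0,0,0,0,0,4],[0,0,0,0,0,0,4]]]' 35
python3 -m jog '[[[0,0,-0.3,0,0,0,4],[0,0,-1,0,0,0,4],[0,0,-2,0,0,0,4],[0,0,-3,0,0,0,4],[0,0,-3,0,0,0,4],[0,0,-3,0,0,0,4],[0,0,-2.7,0,0,0,4],[0,0,-2,0,0,0,4],[0,0,0,0,0,0,4],[0,0,0,0,0,0,4]]]'
python3 -c "
from h import *
P=W(CASE,(-.006,.042,0));print(P)
Q=W(CASE,(-.096,.042,0));print(Q)
goto(Q[0],Q[1],.20,-.0757)
shot('side');f=cam['side']['frame'][200:380,340:580];cv2.imwrite('pics/s3.png',cv2.resize(f,(720,540))[:,:,::-1])"
```

```text
time: 4.7
position: [0.4237, -0.3511, 0.0496]
tool_rot: [-2.031, -2.393, -0.0]
ft_force: [0.4, 0.3, 0.4]
grip_width: 0.999
time: 5.7
position: [0.4251, -0.3518, 0.0512]
tool_rot: [2.03, 2.396, 0.001]
ft_force: [2.1, 0.7, 1.8]
grip_width: 0.525
time: 6.7
position: [0.4238, -0.3516, 0.2203]
tool_rot: [-2.031, -2.396, 0.001]
ft_force: [0.2, 0.6, -5.2]
grip_width: 0.526
[0.51759355 0.06833348 0.        ]
[0.4278513  0.07513998 0.        ]
t 6.7 pos [ 0.4238 -0.3516  0.2203] yaw 0.1646 shift cm [42.03  7.39  2.05] az deg 13.77 tilt corr deg(tool) [-0.06 -0.03  0.  ] F [ 0.2  0.6 -5.2] grip 4.58
```

View pics/s3.png

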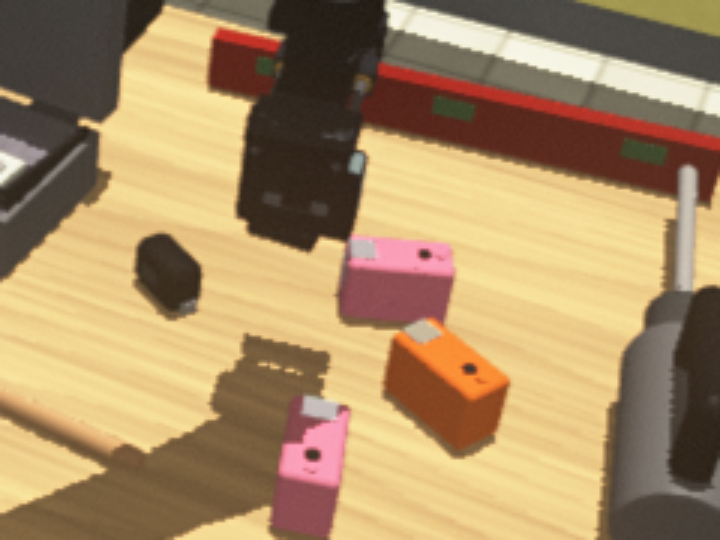

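The level is held: the width reads 46 mm, the load 5 N, and it hangs upright. Carrying it to the case.

```bash
python3 -m jog '[[[3.42,0.96,0,0,0,0,4],[3.42,0.96,0,0,0,0,4],[3.42,0.96,0,0,0,0,4],[3.42,0.96,0,0,0,0,4],[3.42,0.96,0,0,0,0,4],[3.42,0.96,0,0,0,0,4],[3.42,0.96,0,0,0,0,4],[3.42,0.96,0,0,0,0,4],[3.42,0.96,0,0,0,0,4],[3.42,0.96,0,0,0,0,4],[3.42,0.96,0,0,0,0,4],[3.42,0.96,0,0,0,0,4]]]'
python3 -m jog '[[[0,0,0,0,0,6.88,4],[0,0,0,0,0,6.88,4],[0,0,0,0,0,0,4],[0,0,0,0,0,0,4]]]'
python3 -c "
from h import *
P=W(CASE,(-.006+.016,.042,0))
goto(P[0],P[1],.175,-.0757)"
```

```text
time: 7.95
position: [0.4695, 0.073, 0.2192]
tool_rot: [-2.03, -2.395, 0.004]
ft_force: [0.4, -0.3, -4.8]
grip_width: 0.526
time: 8.35
position: [0.47, 0.0716, 0.2198]
tool_rot: [-2.3, -2.138, 0.003]
ft_force: [0.5, -0.3, -3.7]
grip_width: 0.524
t 8.35 pos [0.47   0.0716 0.2198] yaw -0.0729 shift cm [0.02 6.38 4.46] az deg 0.16 tilt corr deg(tool) [-0.13  0.01  0.  ] F [ 0.5 -0.3 -3.7] grip 4.56
```

Next I lower to 0.175, then ease forward so that the gripper body nudges the lid back. It would otherwise foul the body on the way down.

```bash
python3 -m jog '[[[0,0,2,0,0,0,4],[0,0,2,0,0,0,4],[0,0,0.46,0,0,0,4],[0,1,0,0,0,0,4],[0,1,0,0,0,0,4],[0,0.6,0,0,0,0,4],[0,0.5,0,0,0,0,4],[0,0.5,0,0,0,0,4],[0,0.5,0,0,0,0,4],[0,0.5,0,0,0,0,4]]]'
python3 -m jog '[[[0,0.4,0,0,0,0,4],[0,0.4,0,0,0,0,4],[0,0.4,0,0,0,0,4],[0,0.4,0,0,0,0,4],[0,0.18,0,0,0,0,4],[0,0,0,0,0,0,4],[0,0,0,0,0,0,4]]]'
python3 - <<'E'
from h import *
shot("side");shot("top");save("side","s4.png")
goto(*W(CASE,(-.006,.042,.069)),-.0757)
a=cam["side"]["frame"][120:320,220:460];b=cam["top"]["frame"][110:280,230:380]
cv2.imwrite("pics/st4.png",np.hstack([cv2.resize(a,(420,350)),cv2.resize(b,(350,350))])[:,:,::-1])
E
```

```text
time: 9.35
position: [0.517, 0.0684, 0.1764]
tool_rot: [2.303, 2.136, -0.0]
ft_force: [0.5, -0.5, -5.6]
grip_width: 0.52
time: 10.05
position: [0.5345, 0.0671, 0.1764]
tool_rot: [2.303, 2.136, 0.0]
ft_force: [0.1, -0.3, -4.2]
grip_width: 0.527
t 10.15 pos [0.5344 0.0671 0.1763] yaw -0.0753 shift cm [-0.   -1.68 10.73] az deg 0.02 tilt corr deg(tool) [ 0.01  0.01 -0.  ] F [ 0.8  0.8 -3.4] grip 4.53
```

View pics/st4.png

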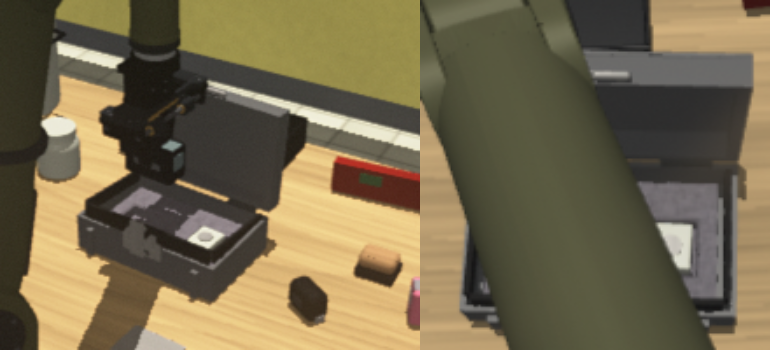

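```bash
python3 -m jog '[[[0,-0.6,0,0,0,0,4],[0,-0.6,0,0,0,0,4],[0,-0.48,0,0,0,0,4],[0,0,1.5,0,0,0,4],[0,0,2,0,0,0,4],[0,0,2,0,0,0,4],[0,0,1.5,0,0,0,4],[0,0,0.8,0,0,0,4],[0,0,0,0,0,0,4],[0,0,0,0,0,0,4]]]'
python3 - <<'E'
from h import *
shot("side")
goto(*W(CASE,(-.006,.042,.069)),-.0757)
f=cam["side"]["frame"][190:310,240:400].copy()
cv2.imwrite("pics/s5.png",cv2.resize(f,(800,600),interpolation=cv2.INTER_CUBIC)[:,:,::-1])
for c in [(-.032,-.006,.04),(-.032,.09,.04),(.02,-.006,.04)]: print((proj("side",W(CASE,c))-[240,190])*5)
s=ctrl.get_state()["position"]
for dx,dy in((-.023,-.045),(-.023,.045),(.023,-.045)): print("lvl",(proj("side",R.from_euler("z",-.0757).apply([dx,dy,0])+[s[0],s[1],s[2]-.051])-[240,190])*5,(proj("side",R.from_euler("z",-.0757).apply([dx,dy,0])+[s[0],s[1],s[2]+.009])-[240,190])*5)
E
```

```text
time: 11.15
position: [0.5181, 0.0686, 0.0987]
tool_rot: [2.303, 2.136, 0.001]
ft_force: [-0.2, -0.0, -3.8]
grip_width: 0.525
t 11.2 pos [0.5184 0.0686 0.0991] yaw -0.0752 shift cm [-0.04 -0.08  3.01] az deg 0.03 tilt corr deg(tool) [ 0.09 -0.01  0.  ] F [ 0.7  0.1 -5.4] grip 4.59
[369.86284966 325.44670781]
[232.33525391 270.42512419]
[420.97405727 281.75009053]
lvl [368.75595321 308.50272095] [368.89475168 219.49257945]
lvl [239.60583623 257.23913445] [237.02717467 169.38979553]
lvl [414.11758675 270.06905545] [415.21205956 182.01209642]
```

View pics/s5.png

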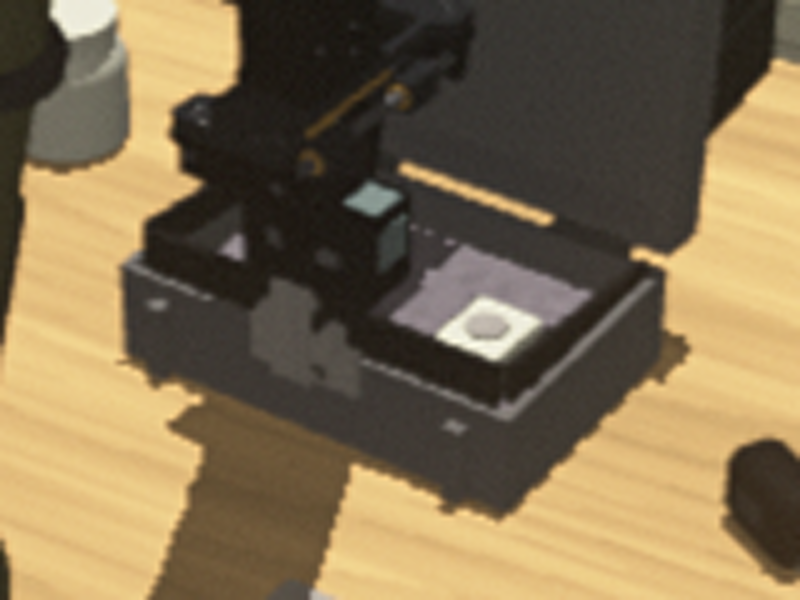

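The level's front-right edge is at about col 370, where it was predicted, so it is aligned over the pocket. I'll lower slowly with force checks.

```bash
python3 -m jog '[[[0,-0.06,0.4,0,0,0,4],[0,0,0.3,0,0,0,4],[0,0,0.2,0,0,0,4],[0,0,0.2,0,0,0,4],[0,0,0,0,0,0,4]]]'
python3 -m jog '[[[0,0,0.1,0,0,0,4],[0,0,0.1,0,0,0,4],[0,0,0.1,0,0,0,4],[0,0,0.1,0,0,0,4],[0,0,0,0,0,0,4]]]'
```

```text
time: 11.7
position: [0.5168, 0.0684, 0.087]
tool_rot: [-2.303, -2.136, 0.001]
ft_force: [-0.1, 0.2, -4.7]
grip_width: 0.524
time: 12.2
position: [0.5169, 0.0684, 0.0831]
tool_rot: [-2.303, -2.136, 0.0]
ft_force: [-0.5, 1.5, -4.4]
grip_width: 0.524
```

```bash
python3 -m jog '[[[0,0,0.15,0,0,0,4],[0,0,0.15,0,0,0,4],[0,0,0.15,0,0,0,4],[0,0,0.15,0,0,0,4],[0,0,0.15,0,0,0,4],[0,0,0.15,0,0,0,4],[0,0,0.15,0,0,0,4],[0,0,0,0,0,0,4],[0,0,0,0,0,0,4]]]'
python3 -m jog '[[[0,0,0.1,0,0,0,4],[0,0,0.1,0,0,0,4],[0,0,0.05,0,0,0,4],[0,0,0,0,0,0,4],[0,0,0,0,0,0,4]]]'
```

```text
time: 13.1
position: [0.517, 0.0684, 0.0728]
tool_rot: [-2.303, -2.136, 0.0]
ft_force: [0.4, 0.3, -4.0]
grip_width: 0.529
time: 13.6
position: [0.5172, 0.0684, 0.0712]
tool_rot: [2.303, 2.136, -0.001]
ft_force: [-2.9, -1.5, 5.8]
grip_width: 0.526
```

Floor contact came at z = 0.071, as expected. Releasing and rising.

```bash
python3 -m jog '[[[0,0,0,0,0,0,6],[0,0,0,0,0,0,6],[0,0,0,0,0,0,6],[0,0,0,0,0,0,6],[0,0,0,0,0,0,6],[0,0,0,0,0,0,6]]]'
python3 -m jog '[[[0,0,-0.5,0,0,0,6],[0,0,-1,0,0,0,6],[0,0,-2,0,0,0,6],[0,0,-3,0,0,0,6],[0,0,-3,0,0,0,6],[0,0,-3,0,0,0,6],[0,0,-3,0,0,0,6],[0,-3,-3,0,0,0,6],[0,-3,-3,0,0,0,0],[0,-2,-3,0,0,0,0],[0,0,0,0,0,0,0],[0,0,0,0,0,0,0]]]'
python3 - <<'E'
from h import *
shot("side");shot("top")
goto(.5,.068,.3,-.0757)
M={}
for n in cam:
  for d in finder.trace("level_mid",n): 
    p=np.array(d["point"])*[480,640]
    if p[1]<400: M[n]=d["region"].astype(float); print(n,d["conf"],p,M[n].sum())
  for d in finder.spot_point("level_mid",n):
    q=onz(n,d["point"],.05)
    if q[1]>-.2: print(n,d["conf"],q,R.from_euler("z",.0757).apply(q-W(CASE,(-.006,.042,.02))))
for n in M: print(n,fitbox({n:M[n]},(.046,.09,.06),.05,(.517,.068,[-.08])))
a=cam["side"]["frame"][120:320,220:460];b=cam["top"]["frame"][110:280,230:380]
cv2.imwrite("pics/st6.png",np.hstack([cv2.resize(a,(420,350)),cv2.resize(b,(350,350))])[:,:,::-1])
E
```

```text
time: 14.2
position: [0.5171, 0.0685, 0.0703]
tool_rot: [2.303, 2.136, 0.0]
ft_force: [-0.2, 0.1, -0.4]
grip_width: 0.69
time: 15.4
position: [0.4375, 0.0747, 0.3165]
tool_rot: [2.301, 2.134, 0.002]
ft_force: [0.3, -0.5, -0.4]
grip_width: 0.41
t 15.5 pos [0.4372 0.0743 0.3147] yaw -0.0753 shift cm [-0.16  6.31  1.47] az deg 0.02 tilt corr deg(tool) [-0.05  0.01 -0.  ] F [ 0.2  0.3 -1.1] grip 2.82
side 0.55 [236.496 306.176] 551.0
side 0.45 [199.2  340.48] 4977.0
side 0.34 [291.696 398.592] 423.0
side 0.72 [0.51456827 0.05904661 0.05      ] [-0.00231427 -0.00948907  0.03      ]
top 0.8 [225.984 300.032] 457.0
top 0.91 [0.52107052 0.06908878 0.05      ] [0.00340989 0.00101609 0.03      ]
side (array([ 0.55392263,  0.08244256, -1.0371774 ]), np.float64(2.3154550827423166))
top (array([0.51250449, 0.05990694, 0.11561513]), np.float64(1.4063183807439825))
```

View pics/st6.png

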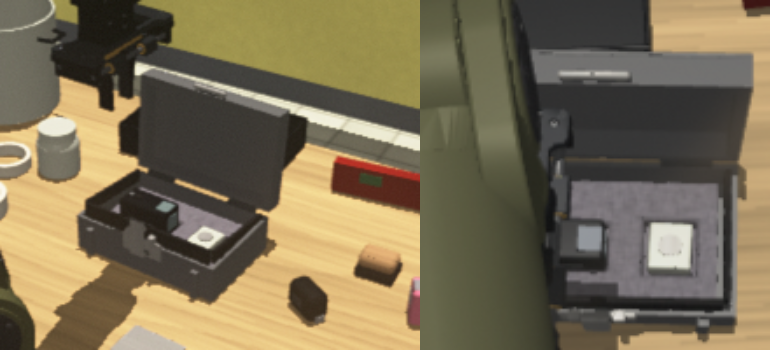

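The level is seated upright in the pocket and the lid is still open, leaning back at about 1.7 rad. I'll go over it with closed fingers and push it shut from behind.

Run:
```python
from h import *
goto(*W(CASE,(.185,0,.315)),-.0757)
shot("side");shot("top")
print("bin corner",tri((187/480,393/640),(137/480,326/640)))
for n in cam:
  for d in finder.trace("lid",n)[:1]: print(n,d["conf"],np.argwhere(d["region"]).min(0),np.argwhere(d["region"]).max(0))
b=cam["top"]["frame"][110:280,230:380]
for t in(1.6,1.65,1.7,1.75):
    print(t,[(proj("top",W(CASE,(.085-r*np.cos(t)+h*np.sin(t),-.13,.07+r*np.sin(t)+h*np.cos(t))))-[230,110])*[350/150,350/170]+[420,0] for r,h in((.17,0),(.17,.036))])
```

```text
t 15.7 pos [0.4372 0.0744 0.3143] yaw -0.0751 shift cm [-4.22 27.16 -0.14] az deg 0.03 tilt corr deg(tool) [-0.13 -0.05 -0.  ] F [-0.4  0.4 -0.5] grip 1.17
bin corner [ 0.70540928 -0.06275755  0.16799226]
side 0.86 [160 299] [240 384]
top 0.59 [134 279] [187 372]
1.6 [array([755.22188936,  96.56932004]), array([755.41092851,  60.8415413 ])]
1.65 [array([755.2442282,  88.1694446]), array([755.24268314,  53.55549727])]
1.7 [array([755.22128148,  80.03464518]), array([755.03149527,  46.65251026])]
1.75 [array([755.15355514,  72.19359106]), array([754.77877641,  40.15251201])]
```

```bash
python3 -m jog '[[[-0.85,4,0,0,0,0,0],[-0.85,4,0,0,0,0,0],[-0.85,4,0,0,0,0,0],[-0.85,4,0,0,0,0,0],[-0.85,4,0,0,0,0,0],[0,4,0,0,0,0,0],[0,1.66,0,0,0,0,0],[0,0,0,0,0,0,0],[0,0,0,0,0,0,0]]]'
python3 -m jog '[[[0,0,2,0,0,0,0],[0,0,2,0,0,0,0],[0,0,2,0,0,0,0],[0,0,1.5,0,0,0,0],[0,0,1.2,0,0,0,0],[0,0,0.5,0,0,0,0],[0,0,0,0,0,0,0]]]'
python3 -c "
from h import *
goto(*W(CASE,(.13+.015,0,.222)),-.0757)
shot('side');shot('top')
a=cam['side']['frame'][120:320,220:460];b=cam['top']['frame'][70:280,220:400]
cv2.imwrite('pics/st7.png',np.hstack([cv2.resize(a,(480,400)),cv2.resize(b,(320,400))])[:,:,::-1])"
```

```text
time: 16.8
position: [0.6895, 0.0133, 0.3146]
tool_rot: [-2.302, -2.136, 0.001]
ft_force: [-0.2, 0.8, 0.3]
grip_width: 0.007
time: 17.5
position: [0.6896, 0.0127, 0.2231]
tool_rot: [-2.303, -2.136, 0.001]
ft_force: [0.0, -0.0, -0.7]
grip_width: 0.001
t 17.5 pos [0.6896 0.0127 0.2231] yaw -0.0753 shift cm [ 0.05 -2.47  0.11] az deg 0.02 tilt corr deg(tool) [-0.03  0.02  0.  ] F [ 0.  -0.  -0.7] grip 0.01
```

View pics/st7.png

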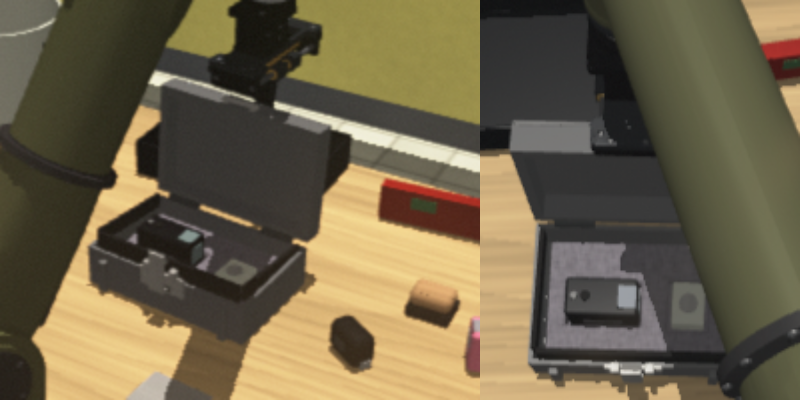

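The fingers hang behind the upright lid and the level looks fully seated. Now I push the lid over in an arc.

```bash
python3 -m jog '[[[0,-0.9,-0.1,0,0,0,0],[0,-0.9,-0.2,0,0,0,0],[0,-0.8,-0.2,0,0,0,0],[0,-0.98,-0.45,0,0,0,0],[0,-0.97,-0.45,0,0,0,0],[0,-0.97,-0.45,0,0,0,0],[0,-1,0,0,0,0,0],[0,-1,0,0,0,0,0],[0,-1,0,0,0,0,0]]]'
python3 -m jog '[[[0,-0.98,0.2,0,0,0,0],[0,-0.98,0.2,0,0,0,0],[0,-0.97,0.2,0,0,0,0],[0,-0.92,0.4,0,0,0,0],[0,-0.92,0.4,0,0,0,0],[0,-0.91,0.4,0,0,0,0],[0,0,0,0,0,0,0]]]'
python3 -c "
from h import *
goto(*W(CASE,(-.0127+.015,0,.1841+.022)),-.0757)
shot('side')
a=cam['side']['frame'][120:320,220:460]
cv2.imwrite('pics/s8.png',cv2.resize(a,(480,400))[:,:,::-1])"
```

```text
time: 18.5
position: [0.6044, 0.0192, 0.2424]
tool_rot: [2.303, 2.136, 0.001]
ft_force: [1.9, -0.5, 2.0]
grip_width: 0.005
time: 19.2
position: [0.5464, 0.0235, 0.2227]
tool_rot: [-2.302, -2.136, 0.004]
ft_force: [-0.3, 0.1, -0.1]
grip_width: 0.005
t 19.2 pos [0.5464 0.0235 0.2227] yaw -0.075 shift cm [ 0.05 -2.38  1.67] az deg 0.04 tilt corr deg(tool) [-0.16  0.06 -0.  ] F [-0.3  0.1 -0.1] grip 0.04
```

View pics/s8.png

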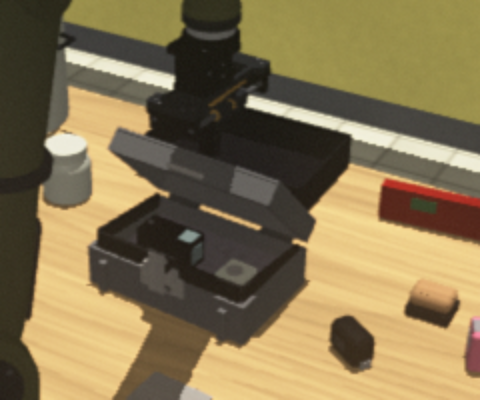

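```bash
python3 -m jog '[[[0,-0.83,0.57,0,0,0,0],[0,-0.82,0.57,0,0,0,0],[0,-0.82,0.57,0,0,0,0],[0,-0.69,0.72,0,0,0,0],[0,-0.69,0.72,0,0,0,0],[0,-0.69,0.73,0,0,0,0],[0,-0.43,0.6,0,0,0,0],[0,-0.43,0.62,0,0,0,0],[0,0,0,0,0,0,0]]]'
python3 -m jog '[[[0,0,-0.6,0,0,0,0],[0,-0.8,0,0,0,0,0],[0,-0.6,0,0,0,0,0],[0,0,0.5,0,0,0,0],[0,0,0.5,0,0,0,0],[0,0,0,0,0,0,0]]]'
python3 -c "
from h import *
goto(*W(CASE,(-.0585,0,.1233+.022)),-.0757)"
```

```text
time: 20.15
position: [0.4933, 0.0275, 0.1717]
tool_rot: [-2.302, -2.136, 0.003]
ft_force: [-0.5, -0.4, 0.6]
grip_width: 0.006
time: 20.75
position: [0.48, 0.0284, 0.1679]
tool_rot: [-2.303, -2.136, 0.002]
ft_force: [-0.8, -0.8, 0.1]
grip_width: 0.004
t 20.75 pos [0.48   0.0284 0.1679] yaw -0.0754 shift cm [ 0.06 -1.8   2.26] az deg 0.02 tilt corr deg(tool) [-0.08  0.    0.  ] F [-0.8 -0.8  0.1] grip 0.04
```

```bash
python3 -m jog '[[[0,-0.6,0,0,0,0,0],[0,-0.6,0,0,0,0,0],[0,-0.6,0.2,0,0,0,0],[0,0,0.4,0,0,0,0],[0,0,0.4,0,0,0,0],[0,0,0.4,0,0,0,0],[0,0,0.3,0,0,0,0],[0,0,0,0,0,0,0],[0,0,0,0,0,0,0]]]'
python3 -m jog '[[[0,0,0.2,0,0,0,0],[0,0,0.2,0,0,0,0],[0,0,0.1,0,0,0,0],[0,0,0,0,0,0,0],[0,0,0,0,0,0,0]]]'
```

```text
time: 21.65
position: [0.4629, 0.03, 0.1517]
tool_rot: [2.303, 2.136, 0.001]
ft_force: [0.2, -0.1, 0.8]
grip_width: 0.002
time: 22.15
position: [0.4628, 0.0299, 0.1467]
tool_rot: [2.303, 2.136, 0.001]
ft_force: [0.4, 0.2, 0.7]
grip_width: 0.002
```

```bash
for i in 1; do :; done; python3 -m jog '[[[0,0,0.1,0,0,0,0],[0,0,0.1,0,0,0,0],[0,0,0,0,0,0,0]]]'
python3 -m jog '[[[0,0,0.1,0,0,0,0],[0,0,0.1,0,0,0,0],[0,0,0,0,0,0,0]]]'
```

```text
time: 22.45
position: [0.4625, 0.0299, 0.1452]
tool_rot: [-2.303, -2.136, 0.001]
ft_force: [-2.8, 0.6, 5.6]
grip_width: 0.006
time: 22.75
position: [0.4619, 0.03, 0.1432]
tool_rot: [-2.303, -2.136, 0.003]
ft_force: [-5.0, 0.5, 7.2]
grip_width: 0.008
```

```bash
python3 -m jog '[[[0,0,0.1,0,0,0,0],[0,0,0,0,0,0,0]]]'
python3 -c "
from h import *
goto(*W(CASE,(-.0585,0,.14)),-.0757)
shot('side')
a=cam['side']['frame'][210:300,250:370]
cv2.imwrite('pics/s9.png',cv2.resize(a,(640,480),interpolation=cv2.INTER_CUBIC)[:,:,::-1])"
```

```text
time: 22.95
position: [0.4615, 0.03, 0.1421]
tool_rot: [-2.302, -2.135, 0.004]
ft_force: [-5.1, 0.7, 8.0]
grip_width: 0.006
t 22.95 pos [0.4615 0.03   0.1421] yaw -0.0753 shift cm [0.05 0.05 0.21] az deg 0.02 tilt corr deg(tool) [-0.16  0.04  0.  ] F [-5.1  0.7  8. ] grip 0.05
```

View pics/s9.png

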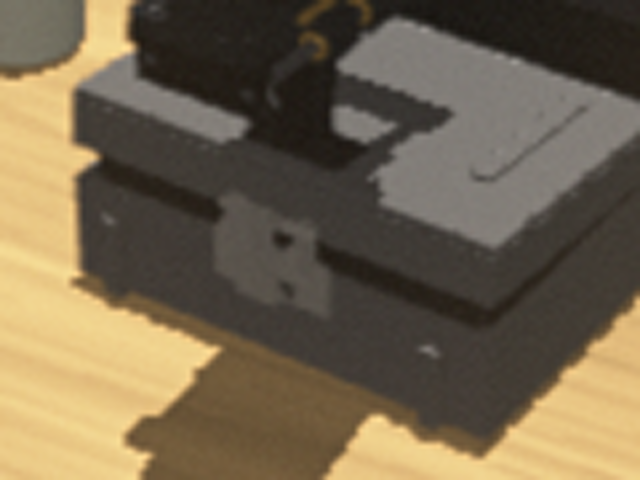

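```bash
python3 -m jog '[[[0,-0.05,0.1,0,0,0,0],[0,0,0,0,0,0,0]]]'
python3 -m jog '[[[0,-0.03,0.1,0,0,0,0],[0,0,0,0,0,0,0]]]'
```

```text
time: 23.2
position: [0.4612, 0.03, 0.1411]
tool_rot: [-2.303, -2.135, 0.003]
ft_force: [-4.9, 0.4, 7.7]
grip_width: 0.003
time: 23.4
position: [0.4609, 0.0301, 0.1403]
tool_rot: [-2.303, -2.135, 0.003]
ft_force: [-5.3, 0.1, 7.7]
grip_width: 0.006
```

```bash
python3 -m jog '[[[0,-0.03,0.1,0,0,0,0],[0,0,0,0,0,0,0]]]'
```

```text
time: 23.6
position: [0.4607, 0.0301, 0.1397]
tool_rot: [-2.303, -2.136, 0.004]
ft_force: [-6.3, 0.8, 12.0]
grip_width: 0.002
```

```bash
python3 -m jog '[[[0,-0.03,0.1,0,0,0,0],[0,0,0,0,0,0,0]]]'
```

```text
time: 23.8
position: [0.4607, 0.0301, 0.1396]
tool_rot: [-2.303, -2.136, 0.004]
ft_force: [-8.5, 0.5, 18.3]
grip_width: 0.009
```

The force jumped from 12 to 18 N with almost no travel, so this is the hard stop, just below the catching height. I'll back off and check whether the latch holds.

```bash
python3 -m jog '[[[0,0,-0.2,0,0,0,0],[0,0,-0.2,0,0,0,0],[0,0,-0.15,0,0,0,0],[0,0,0,0,0,0,0],[0,0,0,0,0,0,0]]]'
python3 -m jog '[[[0,0,-1,0,0,0,0],[0,0,-2,0,0,0,0],[0,0,-4,0,0,0,0],[0,0,-4,0,0,0,0],[0,0,-4,0,0,0,0],[0,0,-4,0,0,0,0],[0,0,0,0,0,0,0],[0,0,0,0,0,0,0]]]'
python3 -c "
from h import *
shot('side')
a=cam['side']['frame'][210:300,250:370]
cv2.imwrite('pics/s10.png',cv2.resize(a,(640,480),interpolation=cv2.INTER_CUBIC)[:,:,::-1])
r=finder.spot_point('lid_pad','side');print([(d['conf'],np.array(d['point'])[::-1]*[640,480]) for d in r])
for t in(0,.03,.06,.1): print(t,proj('side',W(CASE,(.085-.145*np.cos(t)+.039*np.sin(t),0,.07+.145*np.sin(t)+.039*np.cos(t)))),[((proj('side',W(CASE,(.085-.17*np.cos(t)+h*np.sin(t),-.13,.07+.17*np.sin(t)+h*np.cos(t))))-[250,210])*640/120).round() for h in(0,.036)])
"
```

```text
time: 24.3
position: [0.4612, 0.03, 0.1431]
tool_rot: [-2.303, -2.136, 0.0]
ft_force: [-1.2, 0.3, -0.6]
grip_width: 0.005
time: 25.1
position: [0.4616, 0.0302, 0.3345]
tool_rot: [2.302, 2.135, 0.002]
ft_force: [-0.0, -0.8, -0.7]
grip_width: 0.006
[(0.75, array([308.48 , 235.392]))]
0 [306.35242856 238.67289738] [array([489., 326.]), array([491., 267.])]
0.03 [306.60437359 237.13706794] [array([490., 318.]), array([493., 258.])]
0.06 [306.88431728 235.58811191] [array([490., 310.]), array([495., 248.])]
0.1 [307.30072118 233.50535156] [array([491., 298.]), array([497., 235.])]
```

View pics/s10.png

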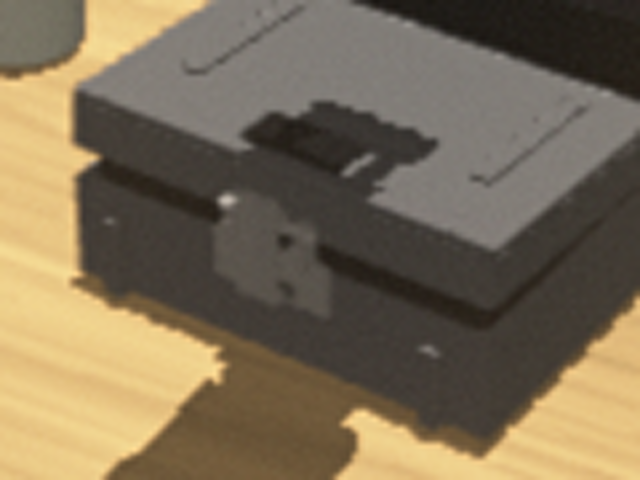

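The lid stays at about 0.06 rad with nothing on it. The front corner is at (493, 248), which matches the 0.06 projection, and at TCP z = 0.143 the force is now about 0 N where it was 7 N on the way down. The latch holds, so I'm handing in.

```bash
python3 -c "
from h import *
s=ctrl.get_state();print(s['time'],abs(s['qd']).max());print(close_job())"
```

```text
25.2 0.012905506648023249
the job is handed in; nothing more can be done
None
```

The laser level is in its long pocket, the lid is latched shut, and I handed the job in at 25.2 s. No verdict was reported.

**What I did:**
- I gripped the black level at its 46 mm width and lowered it into the pocket. Floor contact came at the expected height with about 6 N read.
- The gripper's body would have fouled the upright lid on the way down, so it nudged the lid back a little first, to about 1.65 rad.
- I pushed the lid over from behind with closed fingers and pressed on the pad, reading about 20 N at most.

**Last checks:**
- **Latch:** With the fingers off, the lid stayed at about 0.06 rad by both the corner projection and the network's pad point. At a height where it had pushed back with 7 N on the way down, the force was about 0. I judged the hook caught from this; I did not measure its angle directly.
- **Level:** It looked fully seated and upright before the lid closed. The top camera put it within 4 mm of the pocket's centre. The side camera's point was about 10 mm off, and the outline fit of the seated level failed because part of it was hidden. I trusted the insertion contact height and the picture instead.
- **Other things:** I saw nothing else moved in the pictures, but did not measure this. The arm was left clear above the case.

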